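# Gauge the bored collars

## Task

Sort the two steel collars with the stepped plug gauge. The good collar is the one whose hole passes over the thin upper go end but stops at the thick lower no-go end: put it on the gauge and leave it lying flat on the no-go shoulder. The hole of the other one is so wide that it would also pass the no-go end: put that one flat into the open metal reject tray.

Things in the scene. Friction and masses are not known exactly. Their poses are not given: they have to be found in the camera images.
- collar_a: The good collar: a bright steel ring, 50 mm outside diameter, 24 mm high, with a vertical through hole of 27 mm (thick wall, 11.5 mm). About 0.15 kg. Stands flat and loose on the table; may be gripped across the outside. Origin: centre of its underside; z is its axis, up.
- collar_b: The reject collar: outside like the good one (steel ring, 50 mm outside diameter, 24 mm high), but with a hole of 40 mm (thin wall, 5 mm). About 0.15 kg. Stands flat and loose on the table, in either collar's place from start to start. Origin: centre of its underside; z is its axis, up.
- gauge: Upright stepped steel plug gauge, fixed to the table, 92 mm high, round about its vertical z axis. Origin: centre of its underside on the table. From the bottom: flange of 90 mm diameter up to z = 10 mm; thick no-go barrel of 33 mm diameter from z = 10 to 48 mm, ending in a flat shoulder at z = 48 mm; thin go plug of 22 mm diameter from z = 48 to 78 mm; nose tapering to 6 mm diameter at the top, z = 92 mm. The good collar on the shoulder has its underside at z = 48 mm.
- tray: Open shallow square reject tray of aluminium, fixed to the table, 150 x 150 mm outside, 26 mm high, walls 4 mm and floor 4 mm thick. Origin: centre of its underside on the table; x and y run along its sides.
Mind the look-alikes: they are no part of the job. What is shaped like the collar_b but purple is not meant. Leave any orange look-alike of the collar_a alone.

How it is judged:
By the outcome, as a careful person would: the job done as asked, in the order asked, and still so for the second after the job is handed in, with the robot touching nothing.
It also fails if it takes over 58 s, if anything falls off the work surface, if the arm or the gripper's body presses on something with over 40 N, if the wrist force passes 120 N, or if a joint passes its speed limit or range.

## Robot

A 6-joint arm with a two-finger parallel gripper is mounted at the origin on a cart in front of the work surface, level with it; the furniture and walls round the work are solid. World frame = base frame: x ahead of the robot, y to its left, z up, the work surface at z = 0. Lengths are in mm, angles in rad, forces in N, time in s.
With the tool pointing down it reaches from about 275 to 750 mm from the base axis. Payload 10.2 kg.
Tool frame: the origin (TCP) lies midway between the tips of the shut fingers; the grasp point (between the pads) lies 19 mm behind it; z points along the fingers, y is the line along which they close (so a half turn about z gives the same grasp; the last joint's range is limited). The gripper opens to 85 mm and grips with 20 to 120 N. Pads are 22 mm wide; open, the fingers measure 114 mm over their backs; the gripper's body (76 mm by 85 mm) begins 54 mm behind the grasp point. The pads swing forward as they close: fully open they stand 13 mm farther back than shut.
Start: joints at [-1.356, 0.313, 1.498, -0, 1.331, -0.223], TCP at [222.561, -475.497, 196.094] pointing down, gripper open.
Joint ranges: [-2.94, 2.94], [-0.97, 2.17], [0.19, 2.56], [-1.23, 4.37], [0.02, 3.11], [-2.88, 2.88]. Speed limits (rad/s): [2.39, 2.39, 3.01, 3.14, 3.14, 3.14].

## Interface

Orientations are given as a unit quaternion [w, x, y, z].
In Python, from rig import sense, capture, finish_job, find_in, place_of gives the robot as it stands. The module is installed in compiled form; this text tells all that it offers.
- The arm moves only by the shell command python3 -m jog 'ROWS' [FORCE]. ROWS is JSON, a list of rows, each an object of numbers: "tx", "ty", "tz": the shift along the tool's x, y, z in mm; "ax", "ay", "az": the turn, a rotation vector about the tool's x, y, z in rad; "jaw": the closure, from -1 (fully open) to 1 (shut), so that 0 is half open. In form: [{"tx": .., "ty": .., "tz": .., "ax": .., "ay": .., "az": .., "jaw": ..}, ...]. A call has 1 to 5 rows; each row shifts and turns the commanded pose from where the row before left it, along the tool's axes as they then stand; what a row does not reach is not made up. A row lasts 1/8 s, in which the tool goes at most 62.5 mm and 10.7 degrees, less where a joint would pass 70% of its speed; a pose out of reach is approached as far as the arm can. A call with a gripper value outside its range is refused whole. The fingers move at their own pace and stop on an object; FORCE is the grip in N (left out, the last holds). Time passes only in rows, so rows that do not move let the fingers close. It gives the time, the measured TCP pose, the force, the opening and the grip force at its end, in the units of the state.
- sense(): the state, without advancing time (a new reading comes with each control period).
- capture(name): name is "scene" or "top" or "wrist"; returns a dict with "color" (400x640x3 uint8, red, green, blue), "depth" (400x640 float32, mm along the optical axis (not along the pixel's ray), 0 where there is no reading), "fx", "fy", "cx", "cy" (pixels), "k1" (the pictures are not rectified: a ray, as slopes to the right and down, at radius r is drawn at 1 + k1 r^2 times it, then the intrinsics apply), "camera_from_world" (4x4, takes a point from world to camera coordinates); the wrist camera has in their place "mount" (4x4, takes a point from camera to tool coordinates, whose origin is the TCP and whose axes are the flange's). Camera axes: x right, y up, looking along -z (the intrinsics and any distortion apply to the point x, -y, -z); pixel columns grow to the right and rows downward; lengths in mm; the calibration is good to about 2 mm. A picture is of the moment at which its call begins: read the wrist's pose just before it.
- finish_job(): hands the job in; it is judged then, once.
Trained networks look in the newest picture that a camera, given by its name, has taken for a name from the list of things; names that differ only in an ending like _2 or _b are one class to them, and where a whole thing is asked for, a point or a joint stands for the part that bears it (a point fixed in the world has none). Each returns a list of dicts, best first, with "conf" (0 to 1); they miss things now and then, are a little off and sometimes report something else, mostly with a low value. They report only what shows in the picture. A call takes as long as a camera call. They do not tell look-alikes from the thing itself.
- find_in(query, camera): "centre" ([column, row] in pixels, amid what is visible of it).
- place_of(query, camera): "centre" ([column, row] in pixels: a listed point, or the origin of a listed thing).
The state is a dict: "time_s": time; "joints": joint angles; "dq": joint speeds; "tau": joint torques, N m; "eef_pos": TCP position; "ee_rot": TCP orientation; "force": force on the tool from outside, world axes, zero at the start; "wrist_torque": the same for the moment, N m; "grip_width": opening from 0.0 (shut) to 1.0 (fully open); "grip_force": force on a finger pad.
Only numpy, scipy, OpenCV 4.12 (cv2) and the standard library are available. Lean on these libraries where they do the work, as an engineer would, in place of code of your own. Each camera call takes 0.05 s, during which the arm holds its last target. There are 200 camera calls.

## Working session

There is one attempt and no reset: what is moved stays moved. The work goes in short steps, Python scripts to look and compute and a shell command to move; the robot and the scene stay as the last step left them, time stands still between calls to the robot, and variables do not carry over. Pictures are saved under pics/ and viewed, at most 10 in all, crops included, and the job is handed in when it is done.

```bash
mkdir -p pics; cat > h.py <<'E'
import numpy as np, cv2
from rig import *
from scipy.spatial.transform import Rotation as R
def cap(n):
    s=sense(); c=capture(n)
    if n=="wrist":
        T=np.eye(4); q=s["ee_rot"]; T[:3,:3]=R.from_quat([q[1],q[2],q[3],q[0]]).as_matrix(); T[:3,3]=s["eef_pos"]
        c["wc"]=T@np.array(c["mount"])
    else: c["wc"]=np.linalg.inv(c["camera_from_world"])
    return c
def ray(c,p):
    K=np.array([[c["fx"],0,c["cx"]],[0,c["fy"],c["cy"]],[0,0,1.]])
    u=cv2.undistortPoints(np.array([[p]],float),K,np.array([c["k1"],0,0,0,0.]))[0,0]
    return c["wc"][:3,:3]@np.array([u[0],-u[1],-1]), c["wc"][:3,3]
def atz(c,p,z):
    d,o=ray(c,p); return o+d*(z-o[2])/d[2]
def atd(c,p):
    d,o=ray(c,p); return o+d*c["depth"][int(round(p[1])),int(round(p[0]))]
def save(c,f,box=None,s=1):
    im=c["color"][:,:,::-1]
    if box: im=im[box[1]:box[3],box[0]:box[2]]
    cv2.imwrite("pics/"+f,cv2.resize(im,None,fx=s,fy=s,interpolation=cv2.INTER_CUBIC))
E
python3 - <<'E'
from h import *
s=sense();print(s)
for n in ("top","scene"):
    c=cap(n); save(c,n+"1.png")
    for q in ("collar_a","collar_b","gauge","tray"):
        for f in (find_in,place_of):
            for r in f(q,n)[:5]: print(n,q,f.__name__,np.round(r["centre"]),round(r["conf"],2),atd(c,r["centre"]).round(), atz(c,r["centre"],0).round())
E
```

```text
{'time_s': 0.0, 'joints': array([-1.35637542e+00,  3.13469351e-01,  1.49845863e+00, -3.29546314e-06,
        1.33101594e+00, -2.23409131e-01]), 'dq': array([-7.03577137e-05,  8.45721946e-04,  1.01488545e-03, -5.91478963e-04,
       -8.15129171e-05, -2.28485863e-03]), 'tau': array([-1.98078909e-03, -4.12275267e+01, -2.59742135e+01, -3.27218886e-04,
        4.15966962e-03,  3.49137338e-05]), 'eef_pos': array([ 222.50198733, -475.17058159,  195.51710497]), 'ee_rot': array([-6.75634508e-04,  9.76133342e-01,  2.17170999e-01,  1.43605567e-06]), 'force': array([-0.49653171, -0.2058922 , -0.17472741]), 'wrist_torque': array([ 0.0135334 , -0.00742147, -0.02168809]), 'grip_force': 0.0, 'grip_width': 0.9993372935453205}
top collar_a call [417. 219.] 0.77 [ 471. -191.   17.] [ 472. -195.    0.]
top collar_a call [354. 243.] 0.7 [399. -18.  23.] [400. -20.   0.]
top collar_a call [268. 202.] 0.7 [509. 222.   4.] [509. 222.   0.]
top collar_a call [364. 204.] 0.6 [511. -45.  -3.] [511. -45.   0.]
top collar_a call [412. 222.] 0.74 [ 463. -181.   -0.] [ 463. -181.    0.]
top collar_a call [347. 244
[... 1794 characters left out ...]
.]
scene collar_b call [367. 206.] 0.62 [386.  27.  14.] [398.  -0.   0.]
scene collar_b call [342. 192.] 0.85 [476. -23.  14.] [492. -52.  -0.]
scene collar_b call [282. 234.] 0.71 [479. 234.  15.] [495. 212.   0.]
scene collar_b call [365. 209.] 0.69 [390.  28.   8.] [397.  13.   0.]
scene collar_b call [368. 179.] 0.66 [ 465. -150.    6.] [ 472. -164.   -0.]
scene gauge call [296. 205.] 0.72 [527. 107.  17.] [549.  77.   0.]
scene gauge call [296. 207.] 0.81 [528. 108.  13.] [544.  84.   0.]
scene tray call [254. 272.] 0.65 [451. 360.   3.] [454. 356.   0.]
scene tray call [255. 277.] 0.59 [439. 371.   5.] [443. 365.   0.]
scene tray call [340. 192.] 0.53 [482. -20.  13.] [496. -47.   0.]
```

```bash
python3 - <<'E'
from h import *
c=cap("top"); save(c,"top2.png",(180,130,446,290),3)
E
```

```text
(no output)
```

View pics/top2.png

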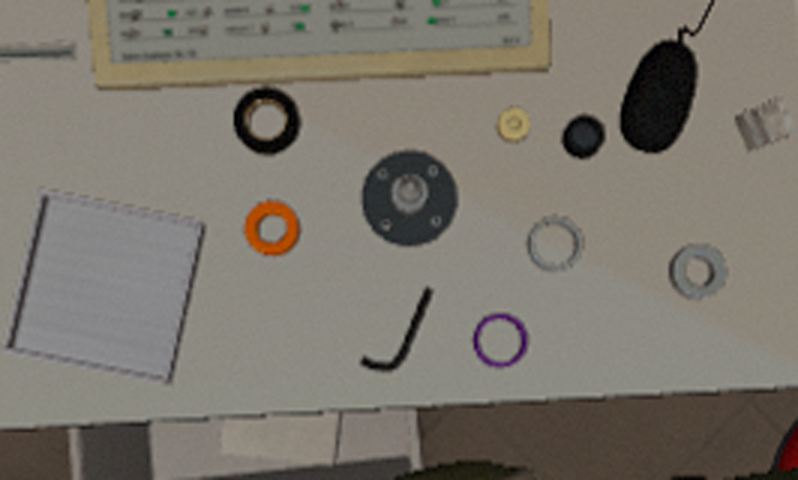

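View pics/scene1.png

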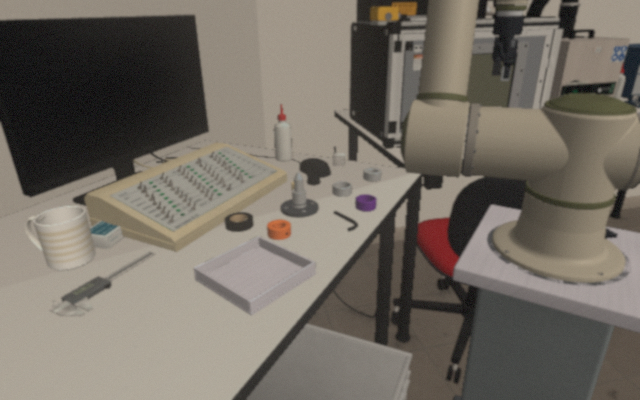

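Candidates in the crop (top px = crop/3 + (180,130)):
- Thick grey ring at crop (698,271), top (413,220): collar_a, since it is steel with a small hole.
- Thin grey ring at crop (555,243), top (365,211): collar_b, since it is steel with a wide hole.
- Orange ring at (271,206) and purple ring at (347,243): decoys. The black ring at (269,170) is something else.

The gauge is at (316,195) and the tray at (216,226). The scene view agrees with this layout. I'll move above collar_a first.

```bash
python3 -m jog '[{"tx":50,"ty":-24,"jaw":-1},{"tx":50,"ty":-24,"jaw":-1},{"tx":50,"ty":-24,"jaw":-1},{"tx":50,"ty":-24,"jaw":-1},{"tx":50,"ty":-24,"jaw":-1}]' 40; python3 -m jog '[{"tx":50,"ty":-24,"jaw":-1},{"tx":48,"ty":-21,"jaw":-1},{"tz":0,"jaw":-1},{"tz":0,"jaw":-1}]'
cat > look.py <<'E'
import sys
from h import *
c=cap("wrist"); save(c,sys.argv[1]); s=sense(); print(s["time_s"],s["eef_pos"].round(1),s["ee_rot"].round(4))
for q in ("collar_a","gauge","tray"):
    for f in (find_in,place_of):
        for r in f(q,"wrist")[:5]: print(q,f.__name__,np.round(r["centre"]),round(r["conf"],2),atz(c,r["centre"],24).round(1),atd(c,r["centre"]).round(1))
E
python3 look.py w1.png
```

```text
1.0 [ 222.6 -475.5  196.1] [ 0.      0.9761  0.2172 -0.    ]schema error: expected keys tx, ty, tz, ax, ay, az, jaw
schema error: expected keys tx, ty, tz, ax, ay, az, jaw
```

```bash
python3 -m jog '[{"tx":50,"ty":-24,"tz":0,"ax":0,"ay":0,"az":0,"jaw":-1},{"tx":50,"ty":-24,"tz":0,"ax":0,"ay":0,"az":0,"jaw":-1},{"tx":50,"ty":-24,"tz":0,"ax":0,"ay":0,"az":0,"jaw":-1},{"tx":50,"ty":-24,"tz":0,"ax":0,"ay":0,"az":0,"jaw":-1},{"tx":50,"ty":-24,"tz":0,"ax":0,"ay":0,"az":0,"jaw":-1}]' 40; python3 -m jog '[{"tx":50,"ty":-24,"tz":0,"ax":0,"ay":0,"az":0,"jaw":-1},{"tx":48,"ty":-21,"tz":0,"ax":0,"ay":0,"az":0,"jaw":-1},{"tx":0,"ty":0,"tz":0,"ax":0,"ay":0,"az":0,"jaw":-1},{"tx":0,"ty":0,"tz":0,"ax":0,"ay":0,"az":0,"jaw":-1}]'; python3 look.py w1.png
```

```text
time_s: 1.92
eef_pos: [399.1, -259.4, 196.3]
ee_rot: [0.0, 0.976, 0.217, 0.0]
force: [-0.2, 0.1, -0.9]
grip_width: 0.995
grip_force: 0.0
time_s: 2.42
eef_pos: [467.5, -178.9, 196.0]
ee_rot: [0.0, 0.976, 0.217, -0.0]
force: [-0.6, 0.7, -0.1]
grip_width: 1.0
grip_force: 0.0
2.475 [ 467.3 -179.3  196.1] [ 0.000e+00  9.762e-01  2.167e-01 -1.000e-04]
collar_a call [189.  85.] 0.92 [485.5 -31.1  24. ] [482.3 -24.6   3.7]
collar_a call [314. 173.] 0.9 [ 456.7 -179.3   24. ] [ 452.7 -180.9    7.5]
collar_a call [120. 150.] 0.7 [393.4  14.8  24. ] [387.7  20.8  10.6]
collar_a call [142. 144.] 0.66 [409.7  -4.9  24. ] [401.    4.2   1. ]
collar_a call [210.  87.] 0.59 [492.2 -50.7  24. ] [489.  -44.6   0.8]
collar_a call [318. 162.] 0.57 [ 468.1 -178.2   24. ] [ 463.3 -180.4    0.9]
gauge call [100.  19.] 0.65 [508.2  69.1  24. ] [507.1  76.1  12.4]
```

View pics/w1.png

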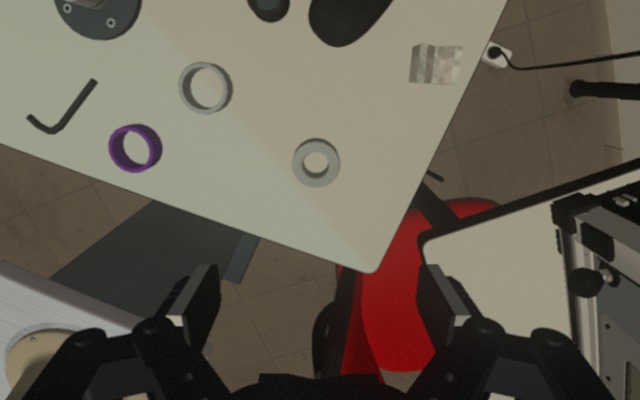

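The wrist view shows the thick steel ring at (316,163), the thin steel ring at (205,88) and purple at (134,148). I'll fit the rings' top faces with depth and take one enlarged crop.

```bash
cat >> h.py <<'E'
def cloud(c):
    h,w=c["depth"].shape; K=np.array([[c["fx"],0,c["cx"]],[0,c["fy"],c["cy"]],[0,0,1.]])
    g=np.stack(np.meshgrid(np.arange(w),np.arange(h)),-1).reshape(-1,1,2).astype(float)
    u=cv2.undistortPoints(g,K,np.array([c["k1"],0,0,0,0.]))[:,0]
    d=c["depth"].reshape(-1,1); P=np.hstack([u[:,:1],-u[:,1:],-np.ones_like(d)])*d
    return (P@c["wc"][:3,:3].T+c["wc"][:3,3]).reshape(h,w,3)
def top(c,xy,z0,z1,r=45):
    P=cloud(c); m=(np.hypot(P[...,0]-xy[0],P[...,1]-xy[1])<r)&(P[...,2]>z0)&(P[...,2]<z1)&(c["depth"]>0)
    Q=P[m]; (x,y),rad=cv2.minEnclosingCircle(Q[:,:2].astype(np.float32))
    l,h=np.percentile(Q,[1,99],axis=0)
    return dict(n=len(Q),z=np.median(Q[:,2]).round(1),circ=np.round([x,y,rad],1),mid=((l+h)/2).round(1)[:2],size=(h-l).round(1)[:2])
E
python3 - <<'E'
from h import *
c=cap("wrist"); save(c,"w2.png",(160,50,380,210),3)
for xy in [(466,-179),(488,-42),(395,8)]:
    for z in ((18,30),(-4,4)): print(xy,z,top(c,xy,*z))
c=cap("top")
for xy in [(466,-179),(488,-42),(525,90)]: print(xy,top(c,xy,18,30))
P=cloud(c); m=(abs(P[...,0]-440)<110)&(abs(P[...,1]-365)<115)&(P[...,2]>15)&(P[...,2]<35); print(m.sum(),cv2.minAreaRect(P[m][:,:2].astype(np.float32)))
E
```

```text
(466, -179) (18, 30) {'n': 1309, 'z': np.float64(25.1), 'circ': array([ 465.5, -177. ,   24.9]), 'mid': array([ 466. , -176.8]), 'size': array([47. , 46.8])}
(466, -179) (-4, 4) {'n': 3696, 'z': np.float64(1.4), 'circ': array([ 466., -179.,   45.]), 'mid': array([ 466.1, -179. ]), 'size': array([85.4, 85.3])}
(488, -42) (18, 30) {'n': 914, 'z': np.float64(24.8), 'circ': array([488.6, -44.2,  25.7]), 'mid': array([488.5, -44.7]), 'size': array([47.9, 48.8])}
(488, -42) (-4, 4) {'n': 4697, 'z': np.float64(1.2), 'circ': array([488., -42.,  45.]), 'mid': array([488.1, -42. ]), 'size': array([85., 85.])}
(395, 8) (18, 30) {'n': 834, 'z': np.float64(24.5), 'circ': array([399.2,   4.8,  25.5]), 'mid': array([399.8,   4.3]), 'size': array([48.1, 47.5])}
(395, 8) (-4, 4) {'n': 3555, 'z': np.float64(1.2), 'circ': array([395.,   8.,  45.]), 'mid': array([395.3,   8. ]), 'size': array([85. , 85.6])}
(466, -179) {'n': 110, 'z': np.float64(24.1), 'circ': array([ 467.7, -177.7,   24.5]), 'mid': array([ 468.9, -172. ]), 'size': array([44.5, 36.6])}
(488, -42) {'n': 96, 'z': np.float64(23.9), 'circ': array([490.3, -46. ,  24.8]), 'mid': array([490. , -45.2]), 'size': array([47.4, 47.1])}
(525, 90) {'n': 7, 'z': np.float64(25.6), 'circ': array([524.9,  79.4,  15.3]), 'mid': array([524.7,  79.4]), 'size': array([17.9, 24.1])}
438 ((443.9256591796875, 364.10845947265625), (154.02590942382812, 149.71238708496094), 79.80209350585938)
```

View pics/w2.png

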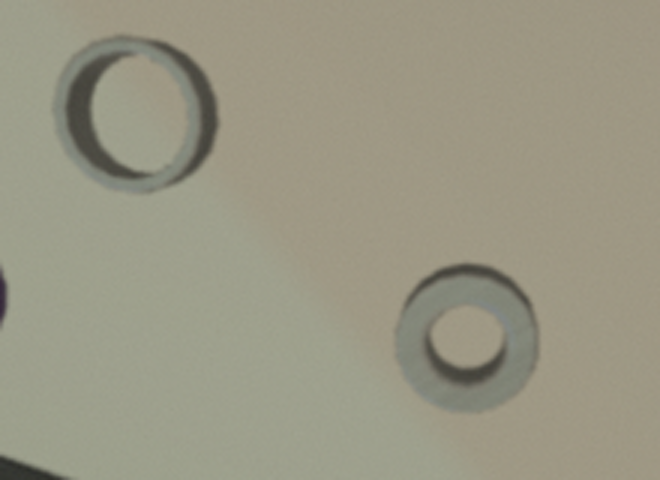

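The crop confirms it: the right ring at crop (467,343) is steel with a thick wall, so collar_a. The left ring at crop (135,113) is steel with a thin wall, so collar_b. Going down on collar_a.

```bash
python3 -m jog '[{"tx":0,"ty":-3,"tz":50,"ax":0,"ay":0,"az":0,"jaw":-1},{"tx":0,"ty":0,"tz":55,"ax":0,"ay":0,"az":0,"jaw":-1},{"tx":0,"ty":0,"tz":50,"ax":0,"ay":0,"az":0,"jaw":-1},{"tx":0,"ty":0,"tz":28,"ax":0,"ay":0,"az":0,"jaw":-1},{"tx":0,"ty":0,"tz":10,"ax":0,"ay":0,"az":0,"jaw":-1}]' 40; python3 -m jog '[{"tx":0,"ty":0,"tz":0,"ax":0,"ay":0,"az":0,"jaw":0},{"tx":0,"ty":0,"tz":0,"ax":0,"ay":0,"az":0,"jaw":1},{"tx":0,"ty":0,"tz":0,"ax":0,"ay":0,"az":0,"jaw":1},{"tx":0,"ty":0,"tz":0,"ax":0,"ay":0,"az":0,"jaw":1},{"tx":0,"ty":0,"tz":0,"ax":0,"ay":0,"az":0,"jaw":1}]'
```

```text
time_s: 3.5
eef_pos: [465.9, -175.5, 1.9]
ee_rot: [-0.001, 0.976, 0.217, -0.001]
force: [0.1, 0.0, 0.2]
grip_width: 1.003
grip_force: 0.0
time_s: 4.12
eef_pos: [466.6, -175.9, 3.3]
ee_rot: [0.0, 0.976, 0.217, 0.0]
force: [0.0, 0.0, -0.1]
grip_width: 0.005
grip_force: 0.0
```

Shut without a grip, so I missed. Raising a little and looking.

```bash
python3 -m jog '[{"tx":0,"ty":0,"tz":-40,"ax":0,"ay":0,"az":0,"jaw":1},{"tx":0,"ty":0,"tz":-50,"ax":0,"ay":0,"az":0,"jaw":1},{"tx":0,"ty":0,"tz":-50,"ax":0,"ay":0,"az":0,"jaw":-1},{"tx":0,"ty":0,"tz":-40,"ax":0,"ay":0,"az":0,"jaw":-1},{"tx":0,"ty":0,"tz":0,"ax":0,"ay":0,"az":0,"jaw":-1}]'; python3 - <<'E'
from h import *
c=cap("wrist"); save(c,"w3.png"); print(sense())
for xy in [(466,-177),(488,-44)]: print(top(c,xy,18,30,60))
E
```

```text
time_s: 4.75
eef_pos: [467.6, -176.5, 185.8]
ee_rot: [0.002, 0.976, 0.217, 0.002]
force: [0.6, 0.7, -0.4]
grip_width: 0.634
grip_force: 0.0
{'time_s': 4.8, 'joints': array([-5.95780901e-01,  2.64269403e-01,  1.59569082e+00, -1.13856041e-05,
        1.27974620e+00,  5.37143636e-01]), 'dq': array([-0.0004709 ,  0.03541877,  0.04460997,  0.00068595, -0.01030233,
       -0.00022264]), 'tau': array([ 9.96473338e-02, -4.08926153e+01, -2.73436421e+01,  2.28314748e-03,
        1.24494145e-01, -1.06810023e-05]), 'eef_pos': array([ 466.75514716, -175.93745437,  183.73516786]), 'ee_rot': array([6.89889134e-04, 9.76128328e-01, 2.17192535e-01, 6.43079382e-04]), 'force': array([ 1.22811003,  0.06509068, -1.08150519]), 'wrist_torque': array([ 0.02917811,  0.00067118, -0.00449513]), 'grip_force': 0.0, 'grip_width': 0.7252814617597061}
{'n': 1380, 'z': np.float64(25.1), 'circ': array([ 465.4, -177.1,   25. ]), 'mid': array([ 465.9, -176.7]), 'size': array([47.2, 46.8])}
{'n': 957, 'z': np.float64(24.7), 'circ': array([488. , -44.4,  25.3]), 'mid': array([488.4, -44.9]), 'size': array([48. , 48.1])}
```

View pics/w3.png

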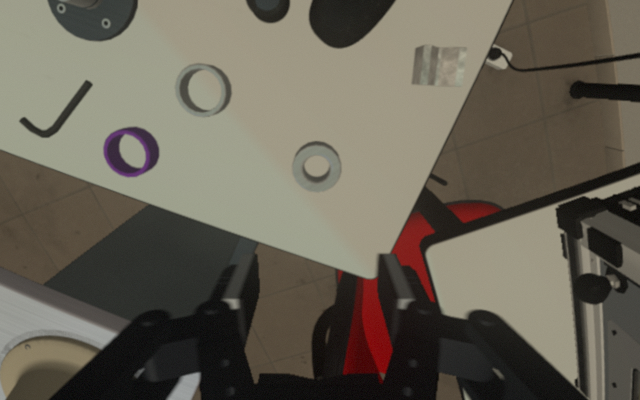

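The collar is undisturbed at (316,166), and its measured position is unchanged. I'll check where the fingertips really are relative to the TCP, using wrist depth.

```bash
python3 - <<'E'
from h import *
c=cap("wrist"); s=sense(); print(s["eef_pos"],s["grip_width"]); M=np.array(c["mount"]); print(M.round(3), c["fx"],c["cx"],c["cy"])
P=cloud(c); inv=np.linalg.inv(c["wc"]); Tt=M@inv
Q=P@Tt[:3,:3].T+Tt[:3,3]
d=c["depth"]
m=(d>0)&(d<260)&(np.arange(400)[:,None]>220)
for nm,sl in (("L",slice(0,316)),("R",slice(316,640))):
    q=Q[:,sl][m[:,sl]]; 
    if len(q): 
        q=q[q[:,2]>-60]; print(nm,len(q),np.percentile(q,[1,50,99],axis=0).round(1)); k=q[q[:,2].argsort()[-40:]]; print(k.mean(0).round(1))
# pixel where TCP projects / point along approach to collar top
for z in (0,80,159):
    p=np.linalg.inv(M)@np.array([0,0,z,1]); print(z,(c["fx"]*p[0]/-p[2]+c["cx"]).round(),(c["fy"]*p[1]/p[2]+c["cy"]).round())
E
```

```text
[ 466.23150383 -175.64016983  182.53551354] 0.8069595141485577
[[  -0.       0.947    0.32    81.659]
 [   1.       0.      -0.      -0.424]
 [  -0.       0.32    -0.947 -179.046]
 [   0.       0.       0.       1.   ]] 347.65754198571506 318.0515991925891 197.3035711004925
L 876 [[-11.  -44.3 -59.9]
 [  6.4 -31.6 -53.1]
 [ 11.  -31.  -42.4]]
[ -0.6 -31.3 -43. ]
R 878 [[-11.2  30.2 -59.8]
 [  6.4  30.7 -53.4]
 [ 11.   43.6 -42.3]]
[ -0.5  30.5 -43.1]
0 319.0 233.0
80 318.0 190.0
159 318.0 166.0
```

The fingertips sit about 42 mm behind the reported TCP, not at it, so they closed above the collar. I'll go down open and check the tips against the collar.

```bash
python3 -m jog '[{"tx":0,"ty":1,"tz":50,"ax":0,"ay":0,"az":0,"jaw":-1},{"tx":0,"ty":0,"tz":55,"ax":0,"ay":0,"az":0,"jaw":-1},{"tx":0,"ty":0,"tz":50,"ax":0,"ay":0,"az":0,"jaw":-1},{"tx":0,"ty":0,"tz":22,"ax":0,"ay":0,"az":0,"jaw":-1},{"tx":0,"ty":0,"tz":0,"ax":0,"ay":0,"az":0,"jaw":-1}]' 40; cat > tips.py <<'E'
from h import *
c=cap("wrist"); s=sense(); print(s["time_s"],s["eef_pos"].round(1),s["grip_width"].round(3),s["force"].round(1))
M=np.array(c["mount"]); P=cloud(c); Tt=M@np.linalg.inv(c["wc"]); Q=P@Tt[:3,:3].T+Tt[:3,3]
d=c["depth"]
for a in (-1,1):
    m=(d>0)&(a*Q[...,1]>26.5)&(a*Q[...,1]<60)&(abs(Q[...,0])<14)&(d<230)
    q=Q[m]; print(len(q), np.percentile(q,[1,50,99.5],axis=0).round(1).tolist(), "tip world z",P[m][:,2].min().round(1))
print(top(c,s["eef_pos"][:2],18,30,40))
E
python3 tips.py; python3 -c "
from h import *
c=cap('wrist');save(c,'w4.png')"
```

```text
time_s: 5.48
eef_pos: [465.3, -175.6, 3.8]
ee_rot: [-0.002, 0.976, 0.217, -0.002]
force: [-0.0, -0.4, 0.6]
grip_width: 1.0
grip_force: 0.0Traceback (most recent call last):
  File "tips.py", line 2, in <module>
    c=cap("wrist"); s=sense(); print(s["time_s"],s["eef_pos"].round(1),s["grip_width"].round(3),s["force"].round(1))
                                                                       ^^^^^^^^^^^^^^^^^^^^^
AttributeError: 'float' object has no attribute 'round'
```

View pics/w4.png

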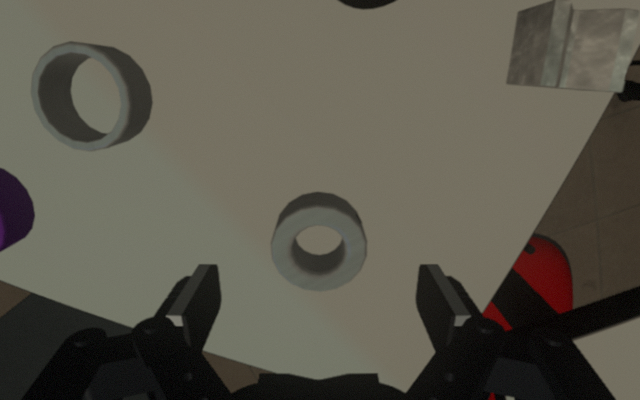

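Collar_a, centre (319,242), lies beyond the fingertips, which end at row 265. So more descent is needed.

```bash
sed -i 's/s\["grip_width"\].round(3)/s["grip_width"]/' tips.py; python3 tips.py
```

```text
5.625 [ 467.3 -176.9    6.8] 1.0027548171216307 [ 0.8 -1.1  0.5]
9500 [[-12.7, -59.8, -116.1], [6.4, -46.2, -78.9], [13.7, -27.6, 6.1]] tip world z -0.6
9925 [[-12.7, 27.9, -118.6], [6.4, 45.9, -80.5], [13.6, 59.9, 6.1]] tip world z -0.7
{'n': 5023, 'z': np.float64(25.0), 'circ': array([ 465.8, -176.4,   24.9]), 'mid': array([ 466.5, -175.9]), 'size': array([46.7, 46.2])}
```

```bash
sed -i 's/&(d<230)/\&(Q[...,2]<-25)/' tips.py; python3 tips.py;  python3 -m jog '[{"tx":0,"ty":0,"tz":20,"ax":0,"ay":0,"az":0,"jaw":-1},{"tx":0,"ty":0,"tz":5,"ax":0,"ay":0,"az":0,"jaw":-1},{"tx":0,"ty":0,"tz":0,"ax":0,"ay":0,"az":0,"jaw":-1}]'; python3 tips.py
```

```text
5.675 [ 467.4 -177.     7. ] 0.9962481983102888 [-0.8  0.5 -0. ]
7032 [[-10.3, -59.8, -117.5], [7.1, -46.7, -92.7], [13.4, -37.8, -51.2]] tip world z 55.7
7404 [[-10.3, 37.9, -119.1], [7.1, 46.5, -94.8], [13.3, 59.9, -51.1]] tip world z 55.4
{'n': 4986, 'z': np.float64(25.1), 'circ': array([ 465.7, -176.4,   24.9]), 'mid': array([ 466.6, -176. ]), 'size': array([46.6, 46.4])}
time_s: 6.05
eef_pos: [467.1, -176.8, -18.5]
ee_rot: [0.0, 0.976, 0.217, 0.0]
force: [-0.6, 0.2, -0.8]
grip_width: 1.003
grip_force: 0.0
6.1 [ 467.3 -176.9  -18.2] 0.995817837082961 [ 0.5 -0.5 -0.6]
7019 [[-10.3, -59.8, -117.3], [7.2, -46.7, -92.7], [13.5, -37.8, -51.3]] tip world z 30.7
7416 [[-10.2, 37.7, -119.3], [7.2, 46.5, -94.8], [13.4, 59.9, -51.1]] tip world z 30.8
{'n': 6699, 'z': np.float64(25.0), 'circ': array([ 465.9, -176.4,   25.1]), 'mid': array([ 466.5, -175.8]), 'size': array([46.8, 46.1])}
```

```bash
python3 -m jog '[{"tx":0,"ty":0,"tz":14,"ax":0,"ay":0,"az":0,"jaw":-1},{"tx":0,"ty":0,"tz":0,"ax":0,"ay":0,"az":0,"jaw":0},{"tx":0,"ty":0,"tz":0,"ax":0,"ay":0,"az":0,"jaw":1},{"tx":0,"ty":0,"tz":0,"ax":0,"ay":0,"az":0,"jaw":1},{"tx":0,"ty":0,"tz":0,"ax":0,"ay":0,"az":0,"jaw":1}]' 40; python3 tips.py; python3 -c "
from h import *
c=cap('wrist');save(c,'w5.png')"
```

```text
time_s: 6.72
eef_pos: [467.1, -176.8, -32.5]
ee_rot: [0.0, 0.976, 0.217, 0.0]
force: [-0.9, -0.2, 4.8]
grip_width: 0.54
grip_force: 41.6
6.775 [ 467.1 -176.8  -32.6] 0.533647170170137 [-0.9  0.5  5.1]
12863 [[-12.0, -59.6, -120.1], [9.3, -47.4, -93.7], [13.6, -26.7, -32.7]] tip world z -1.2
12844 [[-12.1, 27.0, -120.3], [9.1, 46.9, -94.0], [13.6, 59.7, -32.7]] tip world z -0.5
{'n': 8897, 'z': np.float64(25.0), 'circ': array([ 471.8, -174.2,   36.9]), 'mid': array([ 467. , -173.7]), 'size': array([46.4, 61.9])}
```

Gripped: 0.54 opening, 41 N. Lifting and travelling towards the gauge, stopping about 60 mm short to measure it.

```bash
python3 -m jog '[{"tx":0,"ty":0,"tz":-25,"ax":0,"ay":0,"az":0,"jaw":1},{"tx":0,"ty":0,"tz":-45,"ax":0,"ay":0,"az":0,"jaw":1},{"tx":0,"ty":0,"tz":-50,"ax":0,"ay":0,"az":0,"jaw":1},{"tx":10,"ty":-20,"tz":-40,"ax":0,"ay":0,"az":0,"jaw":1},{"tx":20,"ty":-40,"tz":0,"ax":0,"ay":0,"az":0,"jaw":1}]'; python3 -m jog '[{"tx":20,"ty":-42,"tz":0,"ax":0,"ay":0,"az":0,"jaw":1},{"tx":20,"ty":-42,"tz":0,"ax":0,"ay":0,"az":0,"jaw":1},{"tx":20,"ty":-42,"tz":0,"ax":0,"ay":0,"az":0,"jaw":1},{"tx":15,"ty":-32,"tz":0,"ax":0,"ay":0,"az":0,"jaw":1},{"tx":0,"ty":0,"tz":0,"ax":0,"ay":0,"az":0,"jaw":1}]';python3 - <<'E'
from h import *
c=cap("wrist"); s=sense(); print(s["time_s"],s["eef_pos"].round(1),s["grip_width"],s["grip_force"]); save(c,"w6.png")
P=cloud(c); d=c["depth"]
for z0,z1 in ((80,95),(44,52),(6,14)): print(top(c,(524,88),z0,z1,50))
M=np.array(c["mount"]); Tt=M@np.linalg.inv(c["wc"]); Q=P@Tt[:3,:3].T+Tt[:3,3]
m=(d>0)&(abs(Q[...,1])<24)&(abs(Q[...,0])<32)&(Q[...,2]>-66)&(Q[...,2]<-50); q=Q[m]; print(np.median(q,0),cv2.minEnclosingCircle(q[:,:2].astype(np.float32)),np.percentile(q,[1,99],axis=0))
E
```

```text
time_s: 7.45
eef_pos: [470.0, -110.4, 129.7]
ee_rot: [0.002, 0.976, 0.216, 0.002]
force: [-0.2, 0.7, -2.5]
grip_width: 0.535
grip_force: 41.8
time_s: 8.07
eef_pos: [469.2, 67.0, 126.8]
ee_rot: [-0.0, 0.976, 0.219, -0.0]
force: [0.3, 0.2, -0.9]
grip_width: 0.537
grip_force: 41.8
8.125 [469.3  65.8 126.8] 0.5329207323548538 41.777249481529
{'n': 828, 'z': np.float64(85.5), 'circ': array([529.2,  90.9,  10.6]), 'mid': array([529.2,  90.9]), 'size': array([19.1, 18.8])}
{'n': 639, 'z': np.float64(49.2), 'circ': array([529. ,  90.9,  16.1]), 'mid': array([529.1,  91. ]), 'size': array([30.7, 30.7])}
{'n': 7739, 'z': np.float64(11.3), 'circ': array([529. ,  90.7,  45.1]), 'mid': array([529.3,  91.1]), 'size': array([83.8, 83.6])}
[  2.53368769  -0.41953029 -57.54488699] ((0.10953745990991592, -0.1052539199590683), 26.310810089111328) [[-23.43972343 -23.32965423 -64.51971467]
 [ 23.26057173  22.58115207 -50.45056272]]
```

View pics/w6.png

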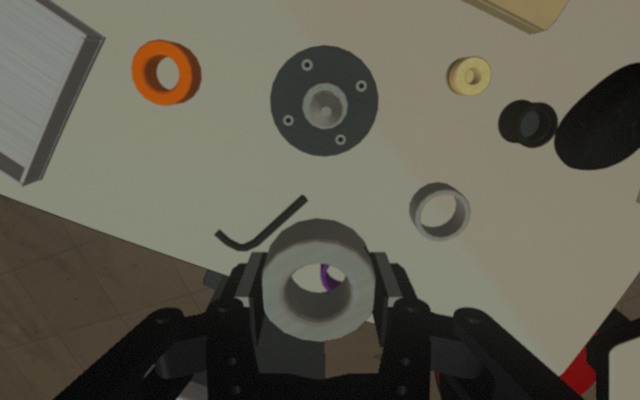

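The gauge is cleanly fitted at (529.1, 90.9) and three levels agree. The collar is held flat at the tool centre, near (318,280). Moving above the gauge.

```bash
python3 -m jog '[{"tx":35,"ty":2,"tz":0,"ax":0,"ay":0,"az":0,"jaw":1},{"tx":29.8,"ty":0.8,"tz":0,"ax":0,"ay":0,"az":0,"jaw":1},{"tx":0,"ty":0,"tz":20,"ax":0,"ay":0,"az":0,"jaw":1},{"tx":0,"ty":0,"tz":0,"ax":0,"ay":0,"az":0,"jaw":1},{"tx":0,"ty":0,"tz":0,"ax":0,"ay":0,"az":0,"jaw":1}]'; python3 - <<'E'
from h import *
c=cap("wrist"); s=sense(); print(s["eef_pos"].round(2),s["ee_rot"].round(4)); save(c,"w7.png")
for z0,z1 in ((6,14),): print(top(c,(529,91),z0,z1,50))
E
```

```text
time_s: 8.75
eef_pos: [529.7, 89.5, 107.7]
ee_rot: [0.0, 0.976, 0.217, 0.0]
force: [-0.5, -0.4, -0.5]
grip_width: 0.531
grip_force: 41.7
[529.79  89.6  107.89] [2.000e-04 9.762e-01 2.168e-01 5.000e-04]
{'n': 6197, 'z': np.float64(11.4), 'circ': array([529.3,  90.6,  45.1]), 'mid': array([530.9,  91. ]), 'size': array([82.4, 84.1])}
```

```bash
python3 -m jog '[{"tx":0,"ty":-1.3,"tz":25,"ax":0,"ay":0,"az":0,"jaw":1},{"tx":0,"ty":0,"tz":20,"ax":0,"ay":0,"az":0,"jaw":1},{"tx":0,"ty":0,"tz":15,"ax":0,"ay":0,"az":0,"jaw":1},{"tx":0,"ty":0,"tz":10,"ax":0,"ay":0,"az":0,"jaw":1},{"tx":0,"ty":0,"tz":0,"ax":0,"ay":0,"az":0,"jaw":1}]'; python3 -c "
from h import *
s=sense();print(s['eef_pos'].round(2),s['force'].round(1))"
```

```text
time_s: 9.43
eef_pos: [529.2, 91.3, 37.0]
ee_rot: [0.0, 0.976, 0.217, 0.0]
force: [-0.2, -0.3, -2.3]
grip_width: 0.536
grip_force: 41.8
[529.18  91.27  37.02] [-0.2 -0.3 -2.3]
```

```bash
python3 -m jog '[{"tx":0,"ty":0,"tz":12,"ax":0,"ay":0,"az":0,"jaw":1},{"tx":0,"ty":0,"tz":7,"ax":0,"ay":0,"az":0,"jaw":1},{"tx":0,"ty":0,"tz":2,"ax":0,"ay":0,"az":0,"jaw":1},{"tx":0,"ty":0,"tz":0,"ax":0,"ay":0,"az":0,"jaw":1}]'
```

```text
time_s: 9.93
eef_pos: [529.2, 91.3, 16.0]
ee_rot: [0.0, 0.976, 0.217, 0.0]
force: [4.6, 0.5, -3.9]
grip_width: 0.537
grip_force: 41.6
```

```bash
python3 -m jog '[{"tx":0,"ty":0,"tz":1,"ax":0,"ay":0,"az":0,"jaw":1},{"tx":0,"ty":0,"tz":0,"ax":0,"ay":0,"az":0,"jaw":1}]'
```

```text
time_s: 10.18
eef_pos: [529.2, 91.4, 15.5]
ee_rot: [0.0, 0.976, 0.217, 0.0]
force: [1.9, 0.1, 2.2]
grip_width: 0.539
grip_force: 42.1
```

Contact at the shoulder. Releasing and rising.

```bash
python3 -m jog '[{"tx":0,"ty":0,"tz":0,"ax":0,"ay":0,"az":0,"jaw":-0.5},{"tx":0,"ty":0,"tz":0,"ax":0,"ay":0,"az":0,"jaw":-1},{"tx":0,"ty":0,"tz":0,"ax":0,"ay":0,"az":0,"jaw":-1},{"tx":0,"ty":0,"tz":0,"ax":0,"ay":0,"az":0,"jaw":-1}]'; python3 -m jog '[{"tx":0,"ty":0,"tz":-25,"ax":0,"ay":0,"az":0,"jaw":-1},{"tx":0,"ty":0,"tz":-45,"ax":0,"ay":0,"az":0,"jaw":-1},{"tx":0,"ty":0,"tz":-50,"ax":0,"ay":0,"az":0,"jaw":-1},{"tx":0,"ty":0,"tz":-20,"ax":0,"ay":0,"az":0,"jaw":-1},{"tx":0,"ty":0,"tz":0,"ax":0,"ay":0,"az":0,"jaw":-1}]';python3 - <<'E'
from h import *
c=cap("wrist"); s=sense(); print(s["time_s"],s["eef_pos"].round(1)); save(c,"w8.png")
print(top(c,(529,91),62,76,40))
print(top(c,(488,-44.5),18,30,40)); print(find_in("collar_a","wrist")[:3])
P=cloud(c); m=(np.hypot(P[...,0]-529,P[...,1]-91)<28)&(P[...,2]>62)&(P[...,2]<76); Q=P[m]; A=np.c_[Q[:,:2],np.ones(len(Q))]; print(np.linalg.lstsq(A,Q[:,2],rcond=None)[0])
E
```

```text
time_s: 10.68
eef_pos: [528.8, 91.4, 15.1]
ee_rot: [-0.0, 0.976, 0.217, -0.0]
force: [-1.0, 0.4, -0.6]
grip_width: 0.999
grip_force: 0.0
time_s: 11.3
eef_pos: [529.5, 91.4, 156.2]
ee_rot: [0.0, 0.976, 0.217, 0.001]
force: [-0.3, -0.1, -0.9]
grip_width: 1.002
grip_force: 0.0
11.35 [528.8  91.3 154.7]
{'n': 2344, 'z': np.float64(73.1), 'circ': array([527.8,  90.7,  25.4]), 'mid': array([528.8,  91.1]), 'size': array([47.2, 46.8])}
{'n': 650, 'z': np.float64(24.8), 'circ': array([488.7, -43.2,  25. ]), 'mid': array([489. , -42.6]), 'size': array([48.1, 46.9])}
[{'centre': [340.5, 319.1], 'conf': 0.83}, {'centre': [411.4, 251.1], 'conf': 0.81}, {'centre': [174.5, 146.4], 'conf': 0.59}]
[-2.93602025e-02 -1.47048939e-02  8.93992422e+01]
```

View pics/w8.png

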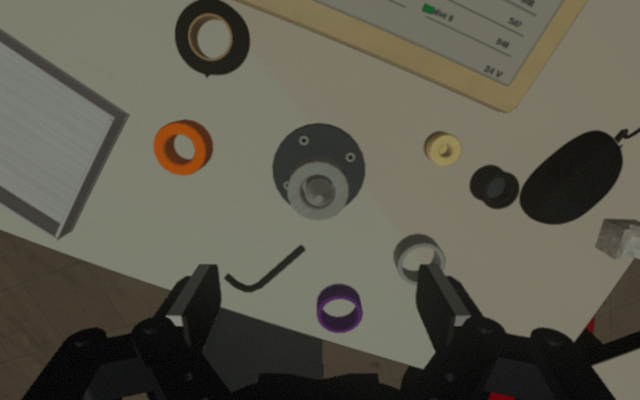

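The good collar lies on the gauge, top at about 73 mm with the known 1 mm bias, seen at (318,190). It is flat. Next is collar_b, at (419,258) in the picture and (488.5,-44.4) in world.

```bash
python3 -m jog '[{"tx":-30,"ty":34,"tz":0,"ax":0,"ay":0,"az":0,"jaw":-1},{"tx":-34,"ty":38,"tz":0,"ax":0,"ay":0,"az":0,"jaw":-1},{"tx":-30,"ty":33.5,"tz":0,"ax":0,"ay":0,"az":0,"jaw":-1},{"tx":0,"ty":0,"tz":45,"ax":0,"ay":0,"az":0,"jaw":-1},{"tx":0,"ty":0,"tz":50,"ax":0,"ay":0,"az":0,"jaw":-1}]'; python3 -m jog '[{"tx":0,"ty":0,"tz":40,"ax":0,"ay":0,"az":0,"jaw":-1},{"tx":0,"ty":0,"tz":0,"ax":0,"ay":0,"az":0,"jaw":-1},{"tx":0,"ty":0,"tz":0,"ax":0,"ay":0,"az":0,"jaw":-1}]'; python3 - <<'E'
from h import *
c=cap("wrist"); s=sense(); print(s["time_s"],s["eef_pos"].round(1)); print(top(c,(488.5,-44.5),18,30,32))
E
```

```text
time_s: 12.02
eef_pos: [487.9, -44.5, 58.1]
ee_rot: [-0.0, 0.976, 0.217, -0.0]
force: [0.6, -0.0, -0.5]
grip_width: 1.002
grip_force: 0.0
time_s: 12.4
eef_pos: [489.0, -44.2, 21.0]
ee_rot: [0.0, 0.976, 0.217, 0.0]
force: [1.0, 0.7, 0.2]
grip_width: 1.003
grip_force: 0.0
12.45 [489.4 -44.3  21.4]
{'n': 2650, 'z': np.float64(24.9), 'circ': array([488.3, -43.9,  25. ]), 'mid': array([488.9, -43.6]), 'size': array([47.7, 46.9])}
```

```bash
python3 -m jog '[{"tx":0,"ty":0,"tz":30,"ax":0,"ay":0,"az":0,"jaw":-1},{"tx":0,"ty":0,"tz":18,"ax":0,"ay":0,"az":0,"jaw":-1},{"tx":0,"ty":0,"tz":6,"ax":0,"ay":0,"az":0,"jaw":-1},{"tx":0,"ty":0,"tz":0,"ax":0,"ay":0,"az":0,"jaw":0},{"tx":0,"ty":0,"tz":0,"ax":0,"ay":0,"az":0,"jaw":1}]' 40; python3 -m jog '[{"tx":0,"ty":0,"tz":0,"ax":0,"ay":0,"az":0,"jaw":1},{"tx":0,"ty":0,"tz":0,"ax":0,"ay":0,"az":0,"jaw":1},{"tx":0,"ty":0,"tz":0,"ax":0,"ay":0,"az":0,"jaw":1}]'
```

```text
time_s: 13.08
eef_pos: [489.2, -44.2, -32.9]
ee_rot: [0.0, 0.976, 0.217, 0.001]
force: [-0.8, 0.4, 0.2]
grip_width: 0.601
grip_force: 0.0
time_s: 13.45
eef_pos: [489.1, -44.2, -32.6]
ee_rot: [0.0, 0.976, 0.217, 0.001]
force: [-1.7, 1.2, 8.8]
grip_width: 0.543
grip_force: 39.8
```

```bash
python3 -m jog '[{"tx":0,"ty":0,"tz":-25,"ax":0,"ay":0,"az":0,"jaw":1},{"tx":0,"ty":0,"tz":-45,"ax":0,"ay":0,"az":0,"jaw":1},{"tx":0,"ty":0,"tz":-55,"ax":0,"ay":0,"az":0,"jaw":1},{"tx":0,"ty":-20,"tz":-45,"ax":0,"ay":0,"az":0,"jaw":1},{"tx":16,"ty":-46,"tz":0,"ax":0,"ay":0,"az":0,"jaw":1}]'; python3 -m jog '[{"tx":16,"ty":-46,"tz":0,"ax":0,"ay":0,"az":0,"jaw":1},{"tx":16,"ty":-46,"tz":0,"ax":0,"ay":0,"az":0,"jaw":1},{"tx":16,"ty":-46,"tz":0,"ax":0,"ay":0,"az":0,"jaw":1},{"tx":16,"ty":-46,"tz":0,"ax":0,"ay":0,"az":0,"jaw":1},{"tx":16,"ty":-46,"tz":0,"ax":0,"ay":0,"az":0,"jaw":1}]';python3 -m jog '[{"tx":16,"ty":-46,"tz":0,"ax":0,"ay":0,"az":0,"jaw":1},{"tx":16,"ty":-46,"tz":0,"ax":0,"ay":0,"az":0,"jaw":1},{"tx":0,"ty":0,"tz":0,"ax":0,"ay":0,"az":0,"jaw":1},{"tx":0,"ty":0,"tz":0,"ax":0,"ay":0,"az":0,"jaw":1}]'; python3 - <<'E'
from h import *
c=cap("wrist"); s=sense(); print(s["time_s"],s["eef_pos"].round(1),s["grip_force"]); save(c,"w9.png")
P=cloud(c); 
for z0,z1 in ((20,32),(2,9)):
    m=(abs(P[...,0]-444)<115)&(abs(P[...,1]-364)<115)&(P[...,2]>z0)&(P[...,2]<z1)&(c["depth"]>0); print(m.sum(),np.median(P[m][:,2]) if m.sum() else 0,cv2.minAreaRect(P[m][:,:2].astype(np.float32)))
M=np.array(c["mount"]); Tt=M@np.linalg.inv(c["wc"]); Q=P@Tt[:3,:3].T+Tt[:3,3]
m=(c["depth"]>0)&(abs(Q[...,1])<24)&(abs(Q[...,0])<32)&(Q[...,2]>-66)&(Q[...,2]<-50); q=Q[m]; print(np.median(q,0),np.percentile(q,[1,99],axis=0))
E
```

```text
time_s: 14.08
eef_pos: [476.7, 21.9, 139.8]
ee_rot: [0.002, 0.976, 0.216, 0.003]
force: [0.8, -0.0, -2.2]
grip_width: 0.546
grip_force: 41.9
time_s: 14.7
eef_pos: [449.5, 266.3, 136.6]
ee_rot: [0.0, 0.976, 0.217, 0.0]
force: [0.5, -0.3, -1.1]
grip_width: 0.545
grip_force: 41.9
time_s: 15.2
eef_pos: [439.8, 361.2, 136.2]
ee_rot: [0.0, 0.976, 0.217, -0.0]
force: [0.2, -0.8, -2.5]
grip_width: 0.544
grip_force: 42.0
15.25 [440.1 360.9 136.2] 41.98665428906679
3716 26.894053047220808 ((440.5732116699219, 365.69549560546875), (150.48204040527344, 150.57794189453125), 79.82784271240234)
26569 5.14010198357937 ((443.99188232421875, 364.0099792480469), (229.8956756591797, 229.90345764160156), 89.99120330810547)
[ 1.97779253e+00 -2.76137348e-02 -5.72697001e+01] [[-23.24785941 -23.82058761 -65.10398398]
 [ 23.96867722  23.0901181  -50.19687657]]
```

View pics/w9.png

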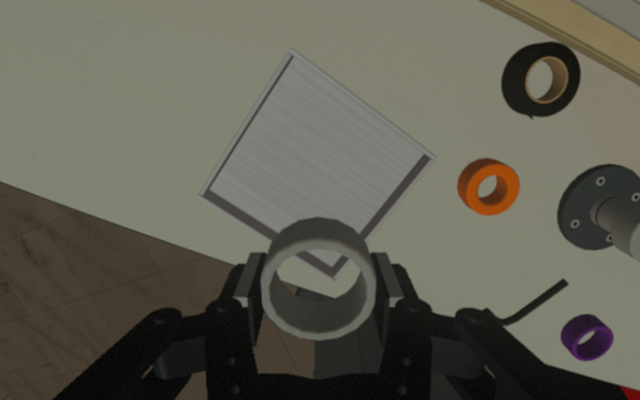

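The tray, corners (292,50), (433,157), (333,278), (200,195), is fitted at (440.6,365.7) with 150.5 mm sides. The held reject collar is level. Lowering into the centre.

```bash
python3 -m jog '[{"tx":2.5,"ty":-4,"tz":35,"ax":0,"ay":0,"az":0,"jaw":1},{"tx":0,"ty":0,"tz":50,"ax":0,"ay":0,"az":0,"jaw":1},{"tx":0,"ty":0,"tz":45,"ax":0,"ay":0,"az":0,"jaw":1},{"tx":0,"ty":0,"tz":20,"ax":0,"ay":0,"az":0,"jaw":1},{"tx":0,"ty":0,"tz":8,"ax":0,"ay":0,"az":0,"jaw":1}]';python3 -m jog '[{"tx":0,"ty":0,"tz":4,"ax":0,"ay":0,"az":0,"jaw":1},{"tx":0,"ty":0,"tz":2,"ax":0,"ay":0,"az":0,"jaw":1},{"tx":0,"ty":0,"tz":0,"ax":0,"ay":0,"az":0,"jaw":1}]'
```

```text
time_s: 15.88
eef_pos: [440.6, 365.2, -22.6]
ee_rot: [0.0, 0.976, 0.216, -0.001]
force: [-0.7, 0.6, -0.5]
grip_width: 0.546
grip_force: 42.0
time_s: 16.25
eef_pos: [440.9, 366.5, -27.3]
ee_rot: [-0.0, 0.976, 0.217, 0.0]
force: [-0.3, 0.3, -1.5]
grip_width: 0.546
grip_force: 42.0
```

```bash
python3 -m jog '[{"tx":0,"ty":0,"tz":1,"ax":0,"ay":0,"az":0,"jaw":1},{"tx":0,"ty":0,"tz":0.8,"ax":0,"ay":0,"az":0,"jaw":1},{"tx":0,"ty":0,"tz":0,"ax":0,"ay":0,"az":0,"jaw":1}]'
```

```text
time_s: 16.62
eef_pos: [440.8, 366.5, -28.5]
ee_rot: [-0.0, 0.976, 0.217, 0.0]
force: [-2.9, -3.2, 8.4]
grip_width: 0.548
grip_force: 42.9
```

Contact. Releasing and rising.

```bash
python3 -m jog '[{"tx":0,"ty":0,"tz":0,"ax":0,"ay":0,"az":0,"jaw":-0.5},{"tx":0,"ty":0,"tz":0,"ax":0,"ay":0,"az":0,"jaw":-1},{"tx":0,"ty":0,"tz":0,"ax":0,"ay":0,"az":0,"jaw":-1},{"tx":0,"ty":0,"tz":0,"ax":0,"ay":0,"az":0,"jaw":-1}]'; python3 -m jog '[{"tx":0,"ty":0,"tz":-25,"ax":0,"ay":0,"az":0,"jaw":-1},{"tx":0,"ty":0,"tz":-45,"ax":0,"ay":0,"az":0,"jaw":-1},{"tx":0,"ty":0,"tz":-55,"ax":0,"ay":0,"az":0,"jaw":-1},{"tx":0,"ty":0,"tz":-40,"ax":0,"ay":0,"az":0,"jaw":-1},{"tx":-30,"ty":0,"tz":0,"ax":0,"ay":0,"az":0,"jaw":-1}]';python3 -m jog '[{"tx":0,"ty":0,"tz":0,"ax":0,"ay":0,"az":0,"jaw":-1},{"tx":0,"ty":0,"tz":0,"ax":0,"ay":0,"az":0,"jaw":-1}]';python3 - <<'E'
from h import *
c=cap("wrist"); save(c,"w10.png"); print(top(c,(440.6,366),26.5,34,35)); print(top(c,(529,91),66,78,40))
E
```

```text
time_s: 17.12
eef_pos: [440.6, 366.3, -29.8]
ee_rot: [-0.0, 0.976, 0.217, -0.0]
force: [1.2, 0.4, -0.1]
grip_width: 1.004
grip_force: 0.0
time_s: 17.75
eef_pos: [415.2, 354.4, 138.3]
ee_rot: [-0.001, 0.976, 0.217, 0.003]
force: [-0.4, -0.2, -0.8]
grip_width: 0.994
grip_force: 0.0
time_s: 18.0
eef_pos: [413.7, 353.7, 135.2]
ee_rot: [-0.0, 0.976, 0.217, 0.0]
force: [1.1, 0.5, -0.1]
grip_width: 1.002
grip_force: 0.0
{'n': 995, 'z': np.float64(29.1), 'circ': array([440., 366.,  25.]), 'mid': array([440.3, 366.2]), 'size': array([47.6, 47.8])}
{'n': 20, 'z': np.float64(66.6), 'circ': array([513.5, 110.1,   8.8]), 'mid': array([513.3, 110.2]), 'size': array([12.3, 11.7])}
```

View pics/w10.png

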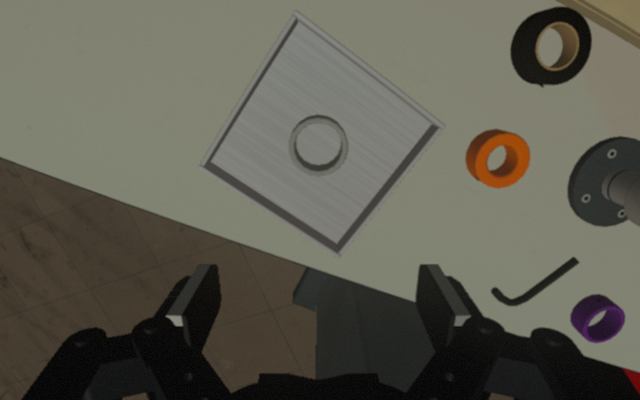

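The reject collar lies flat in the tray at (319,145), top at 29 mm. One numeric check of the gauge from the top camera, then hand in.

```bash
python3 - <<'E'
from h import *
c=cap("top"); t=top(c,(529,91),66,78,40); print(t)
if t["n"]>40: print(finish_job())
E
```

```text
{'n': 201, 'z': np.float64(71.8), 'circ': array([530.2,  88.5,  24.8]), 'mid': array([530.2,  88.2]), 'size': array([45.7, 45. ])}
the job is handed in; nothing more can be done
None
```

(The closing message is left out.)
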